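Bring the marked timber under the drill bit

ROBOT

A 6-joint arm with a two-finger parallel gripper is mounted at the origin on the work surface. World frame = base frame: x ahead of the robot, y to its left, z up, the work surface at z = 0. Lengths are in m, angles in rad, forces in N, time in s.
With the tool pointing down it reaches from about 0.25 to 0.775 m from the base axis. Payload 4 kg.
Tool frame: the origin (TCP) lies at the very end of the fingers, on their centre line; the grasp point (between the pads) lies 19 mm behind it (arm.grip_point_offset is the distance from the TCP to the grasp point, in m); z points along the fingers, y is the line along which they close (so a half turn about z gives the same grasp; the last joint's range is limited). The gripper opens to 94 mm and grips with 3 to 60 N. Pads are 16 mm wide; open, the fingers measure 119 mm over their backs; the gripper's body (75 mm by 177 mm) begins 78 mm behind the grasp point.
Start: joints at [1.048, 0.087, 1.371, -0, 1.684, -0.103], TCP at [0.224, 0.502, 0.206] pointing down, gripper open.
Joint ranges: [-3.1, 3.1], [-0.76, 2.03], [0.27, 2.55], [-1.08, 4.22], [0.17, 2.65], [-2.57, 2.57]. Speed limits (rad/s): [2.79, 2.79, 3.14, 3.14, 3.14, 3.14].

INTERFACE

Orientations are given as a rotation vector (axis times angle).
In Python, from rig import arm gives the robot as it stands. The module is installed in compiled form; this text tells all that it offers.
- The arm moves only by the tool arm_command, never from a script. Its argument "steps" is a list of rows, each an object with "travel": the shift along the tool's x, y, z in mm, a list of three; "turn": the turn, a rotation vector about the tool's x, y, z in rad, a list of three. A call has 1 to 20 rows; each row shifts and turns the commanded pose from where the row before left it, along the tool's axes as they then stand; what a row does not reach is not made up. A row lasts 1/8 s, in which the tool goes at most 62.5 mm and 10.7 degrees, less where a joint would pass 70% of its speed; a pose out of reach is approached as far as the arm can. A call is refused whole if a number of a shift passes 62.5 or a number of a turn 0.188, either way. A call with a gripper value outside its range is refused whole. "fingers" is the closure, from -1 (fully open) to 1 (shut), set as the call begins (left out, the last holds). The fingers move at their own pace and stop on an object; "grip_force" is the grip in N (left out, the last holds). Time passes only in rows, so rows that do not move let the fingers close. It gives the time, the measured TCP pose, the force, the opening and the grip force at its end, in the units of the state.
- arm.sense(): the state, without advancing time (a new reading comes with each control period).
- arm.grab_frame(name): name is "scene" or "top"; returns a dict with "image" (480x640x3 uint8, blue, green, red), "fx", "fy", "cx", "cy" (pixels), "rvec" (rotation vector, rad) and "tvec" (3), from world to camera coordinates, as OpenCV has them. Camera axes: x right, y down, z forward; pixel columns grow to the right and rows downward; lengths in m; the calibration is good to about 2 mm. A picture is of the moment at which its call begins. There is no depth.
- arm.close_job(): hands the job in; it is judged then, once.
Trained networks look in a picture, given as the dict that the camera call returned (one of the last four; its "shot" number tells which), for a name from the list of things; names that differ only in an ending like _2 or _b are one class to them, and where a whole thing is asked for, a point or a joint stands for the part that bears it (a point fixed in the world has none). Each returns a list of dicts, best first, with "score" (0 to 1); they miss things now and then, are a little off and sometimes report something else, mostly with a low value. They report only what shows in the picture. A call takes as long as a camera call. They do not tell look-alikes from the thing itself.
- arm.boxes_of(picture, name): "bbox" ([left, top, right, bottom] as shares, 0 to 1, of the picture: columns of its width, rows of its height, round what is visible of it).
- arm.pinpoint(picture, name): "xy" ([column, row] as shares, 0 to 1, of the picture: columns of its width, rows of its height: a listed point, or the origin of a listed thing).
The state is a dict: "time": time; "joint_positions": joint angles; "qd": joint speeds; "joint_torque": joint torques, N m; "tcp_pos": TCP position; "tcp_rot": TCP orientation; "ft_force": force on the tool from outside, world axes, zero at the start; "moment": the same for the moment, N m; "grip_width": finger opening in m; "gripper_force": force on a finger pad.
Only numpy, scipy, OpenCV 4.12 (cv2) and the standard library are available. Lean on these libraries where they do the work, as an engineer would, in place of code of your own. Each camera call takes 0.05 s, during which the arm holds its last target. There are 200 camera calls.

TASK

Draw the timber with the red cross out of the rack and lay it flat on the drill's table, clear of the bit. Then slide it along, flush against the wooden fence, until the middle of the red cross sits right under the tip of the drill bit, and leave it there. Nothing may knock against the bit, and the other timbers and the tape measure must stay where they are.

Things in the scene. Friction and masses are not known exactly. Their poses are not given: they have to be found in the camera images.
- marked_timber: Loose pale pine timber 190 mm long, 48 wide, 44 high, about 0.19 kg, with a red X-shaped cross on top near one end. Origin: centre of its underside; y along its length, the cross at the -y end; z up. At the start it lies on the bench in one of the rack's three bays, the end with the cross sticking out by about 60 to 77 mm, the rest covered.
- cross (a point): The middle of the red cross, on the timber's top face, 35 mm from its end: at (0, -60, 44) mm in the timber's frame.
- timber_a: Plain pine timber of the same size without a cross (a thin grey line instead), in another bay; to be left alone. Same frame.
- timber_b: Another such plain timber, in the remaining bay; to be left alone. Same frame.
- rack: Fixed plywood rack with a red strip: three bays side by side along its x (centres -90, 0, 90 mm), each inside 62 mm wide, 54 high, 130 deep, with walls, back and one roof (72 mm high over all); no floor: the timbers lie on the bench. Origin on the bench at the middle of the open front; bays run along +y, the timbers come out along -y.
- drill: Green bench drill, fixed. Steel table plate x -50 to 205, y -190 to 190 mm, top 18 mm above the bench, with a low wooden fence along y. Bit's axis at x 0, y -110. Timbers lie on the plate along y on the fence's -x side; the plate's +y part is free for laying them down. Column 44 mm across at x 150, y -110. Origin on the bench.
- fence (a point): Point on the fence's working face (facing the drill's -x) level with the plate, beside the bit: (24, -110, 18) mm in the drill's frame. The fence is 12 mm high above the plate, 20 thick and as long as the plate; fingers pass over it. A timber flush against it has its centre line exactly under the bit.
- head (a point): Centre of the underside of the drill head, a green box 80 mm wide (drill's y), x -58 to 178 mm in the drill's frame, from 212 to 353 mm above the bench. Below it on the bit's axis: spindle 46 mm across (170 to 215 mm up) and chuck 38 mm across (122 to 172 mm up). Three feed spokes stand out on its -y side.
- bit: The drill bit, 8 mm thick, standing still, its tip down; fixed to the drill and fragile. Origin at its tip, 70 mm above the bench: 8 mm above the top of a timber that lies on the plate.
- bit_tip (a point): The tip of the drill bit.
- tape_measure: Yellow tape measure 75 x 36 x 62 mm standing on the bench; to be left alone. Origin at the centre of its underside.
Things that resemble listed ones, but are neither listed nor needed, are in the scene too. Leave any green or turquoise look-alike of the marked_timber alone.

How it is judged:
By the outcome, as a careful person would: the job done as asked, in the order asked, and still so for the second after the job is handed in, with the robot touching nothing.
It also fails if it takes over 61 s, if anything falls off the work surface, if the arm or the gripper's body presses on something with over 40 N, if the wrist force passes 120 N, or if a joint passes its speed limit or range.

## Working session

There is one attempt and no reset: what is moved stays moved. The work goes in short steps, Python scripts to look and compute and a tool call to move; the robot and the scene stay as the last step left them, time stands still between calls to the robot, and variables do not carry over. Pictures are saved under pics/ and viewed, at most 10 in all, crops included, and the job is handed in when it is done.

Besides the shell and the picture viewer there is one more tool, called after "Call:" by a JSON object that holds its "fn" and its "kwargs", one argument or row to a line. arm_command: Moves the arm, as the interface text tells. Its arguments: {"type":"object","properties":{"steps":{"type":"array","items":{"type":"object","properties":{"travel":{"type":"array","items":{"type":"number"}},"turn":{"type":"array","items":{"type":"number"}}}}},"fingers":{"type":"number"},"grip_force":{"type":"number"}},"required":["steps"]}

```bash
mkdir -p pics; cat > h.py <<'E'
import numpy as np, cv2
from rig import arm
from scipy.spatial.transform import Rotation as R
def ray(p,u,v):
    Rm=cv2.Rodrigues(np.array(p["rvec"],float))[0]; t=np.array(p["tvec"],float).ravel()
    d=Rm.T@np.array([(u-p["cx"])/p["fx"],(v-p["cy"])/p["fy"],1.]); return -Rm.T@t,d
def at_z(p,u,v,z):
    c,d=ray(p,u,v); return c+d*(z-c[2])/d[2]
def proj(p,X):
    K=np.array([[p["fx"],0,p["cx"]],[0,p["fy"],p["cy"]],[0,0,1.]])
    return cv2.projectPoints(np.array(X,float).reshape(-1,3),np.array(p["rvec"],float),np.array(p["tvec"],float),K,None)[0].reshape(-1,2)
E
python3 - <<'E'
from h import *
for n in ("scene","top"):
    p=arm.grab_frame(n); cv2.imwrite(f"pics/{n}0.png",p["image"])
    print(n,-cv2.Rodrigues(np.array(p["rvec"],float))[0].T@np.array(p["tvec"]).ravel(),p["fx"])
    for k in ["marked_timber","cross","timber_a","rack","drill","fence","head","bit","bit_tip","tape_measure"]:
        print(k,[( (np.array(r["xy"])*[640,480]).round(1).tolist(),round(r["score"],2)) for r in arm.pinpoint(p,k)[:4]])
print(arm.sense())
E
```

```text
scene [0.56906211 0.46268366 1.23117137] 459.9390896733289
marked_timber [([382.8, 244.5], 0.96), ([376.4, 440.7], 0.61), ([292.6, 340.4], 0.55), ([343.9, 107.2], 0.5)]
cross [([290.3, 314.7], 0.84), ([349.6, 446.1], 0.68), ([406.0, 237.7], 0.64)]
timber_a [([356.1, 329.9], 0.63), ([340.6, 105.2], 0.63), ([328.0, 336.2], 0.56)]
rack [([324.2, 325.3], 0.93)]
drill [([295.1, 160.3], 0.9)]
fence [([280.1, 127.1], 0.92)]
head [([260.1, 88.3], 0.7), ([360.3, 333.3], 0.6)]
bit [([288.8, 117.4], 0.51), ([324.5, 330.6], 0.51), ([290.8, 113.6], 0.43)]
bit_tip [([288.5, 114.3], 0.56), ([295.8, 163.9], 0.21)]
tape_measure [([342.2, 106.4], 0.6)]
top [0.25521369 0.11241058 1.41818596] 477.37419833060954
marked_timber [([302.5, 300.8], 0.93), ([142.4, 256.9], 0.93), ([232.5, 205.5], 0.87)]
cross [([308.1, 316.6], 0.79), ([250.8, 197.1], 0.63), ([140.4, 228.6], 0.56)]
timber_a [([236.8, 236.4], 0.95), ([231.2, 259.2], 0.87)]
rack [([238.8, 234.6], 0.97), ([229.8, 260.0], 0.54)]
drill [([403.8, 234.7], 0.7)]
fence [([443.0, 227.5], 0.78), ([403.7, 233.4], 0.22)]
head [([461.0, 193.4], 0.87), ([235.0, 203.6], 0.47)]
bit []
bit_tip []
tape_measure [([464.3, 290.2], 0.62)]
{'time': 1.1, 'joint_positions': array([ 1.04791227e+00,  8.71838703e-02,  1.37068998e+00,  1.36665819e-05,
        1.68359647e+00, -1.03087949e-01]), 'qd': array([ 0.00115444,  0.00068299, -0.00058086, -0.00111033, -0.0013778 ,
       -0.00075186]), 'joint_torque': array([-1.53355715e-03, -3.40053499e+01, -3.02601314e+01,  7.16934563e-02,
        2.39022489e-02, -2.57565574e-05]), 'tcp_pos': array([0.22417132, 0.50226766, 0.20551979]), 'tcp_rot': array([6.54575331e-01, 3.07261778e+00, 1.89388250e-04]), 'ft_force': array([-0.040353  ,  0.34047938, -0.05432875]), 'moment': array([ 0.04638958, -0.0052739 ,  0.00370697]), 'gripper_force': 0.0, 'grip_width': 0.09416266438798696}
```

View pics/scene0.png

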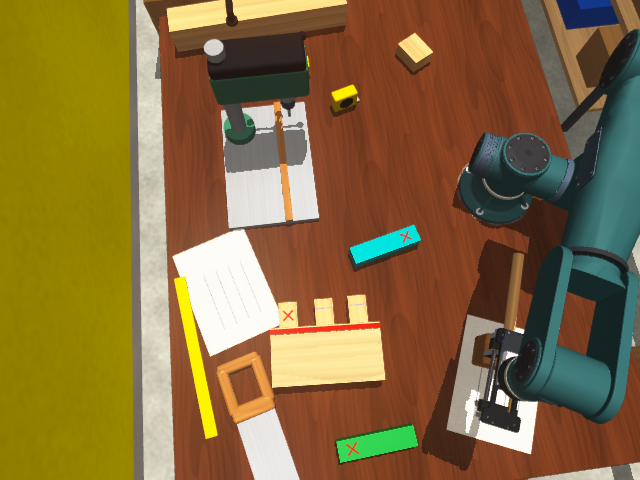

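View pics/top0.png

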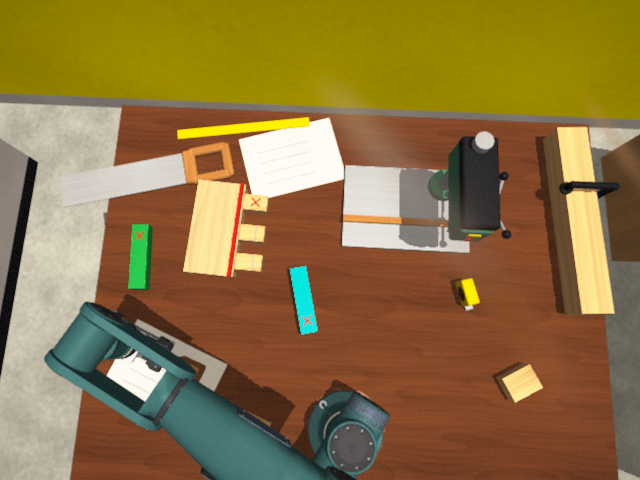

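The crossed timbers are: pine in the rack (scene 288,315 / top 256,202), turquoise (scene 406,237 / top 307,320) and green (scene 352,448 / top 139,236). Only the rack one is pale pine and lies in a bay, so it fits the description. I'll check it in an enlarged crop.

```bash
python3 - <<'E'
from h import *
s=cv2.imread("pics/scene0.png");t=cv2.imread("pics/top0.png")
def crop(im,x,y,w,h,f): return cv2.resize(im[y:y+h,x:x+w],None,fx=f,fy=f,interpolation=cv2.INTER_CUBIC)
a=crop(s,260,285,133,100,6); b=crop(t,335,155,133,100,6)
cv2.imwrite("pics/c1.png",a);cv2.imwrite("pics/c2.png",b)
cv2.imwrite("pics/c3.png",crop(t,175,170,133,110,5)); cv2.imwrite("pics/c4.png",crop(s,215,90,110,140,4))
E
```

```text
(no output)
```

View pics/c1.png

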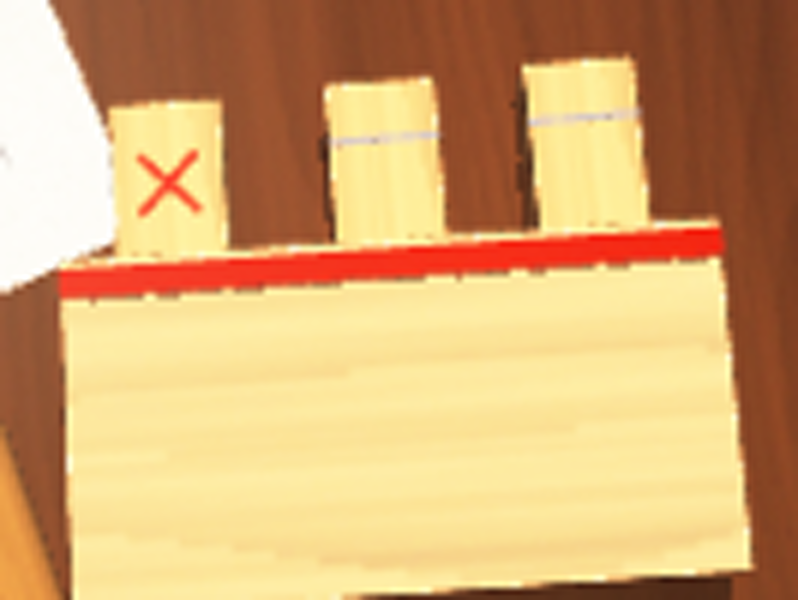

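View pics/c2.png

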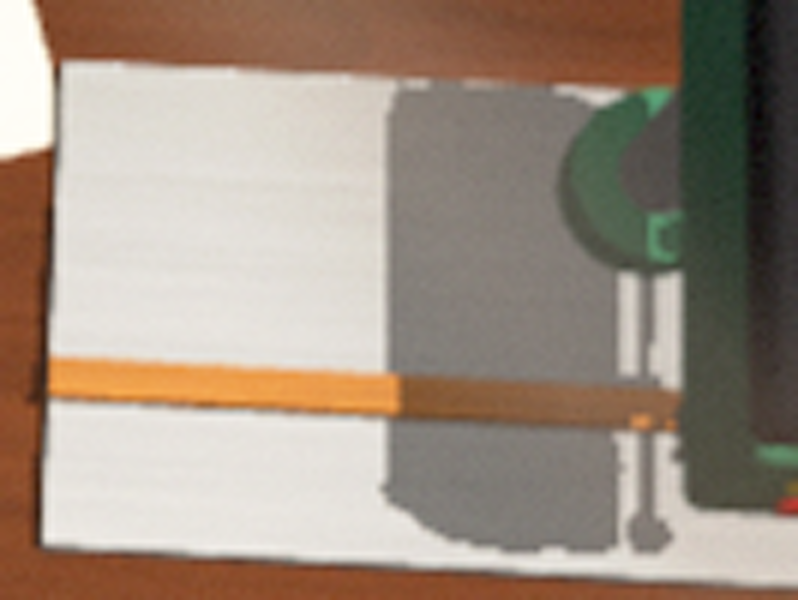

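View pics/c4.png

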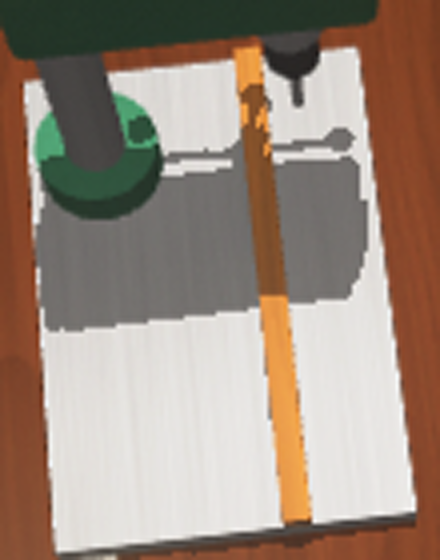

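The crop confirms it: pale pine with a red X at crop (170,182), i.e. scene (288,315), in the outer bay. The drill crops show the plate corners, the fence and the bit tip at scene (289.5,116). Next I'll fit the poses.

```bash
cat > fit.py <<'E'
from h import *
from scipy.optimize import least_squares
ps=arm.grab_frame("scene");pt=arm.grab_frame("top")
def fit(obs,x0):
    def res(q):
        c,s=np.cos(q[2]),np.sin(q[2]);o=[]
        for p,X,uv in obs:
            X=np.array(X)/1000.;W=[q[0]+c*X[0]-s*X[1],q[1]+s*X[0]+c*X[1],X[2]]
            o.append(proj(p,W)[0]-uv)
        return np.array(o).ravel()
    r=least_squares(res,x0,loss="soft_l1");return r.x,res(r.x).reshape(-1,2).round(1)
def cr(f,x,y):return lambda U,V:np.array([(U+.5)/f-.5+x,(V+.5)/f-.5+y])
E
python3 - <<'E'
from fit import *
c1=cr(6,260,285);c2=cr(6,335,155);c4=cr(4,215,90)
T=[((205,190,18),(62,62)),((-50,190,18),(42,546)),((44,190,30),(50,357)),((24,190,30),(50,397))]
S=[((205,190,18),(57,552)),((-50,190,18),(415,512)),((44,190,30),(284,521)),((24,190,30),(309,519)),((-50,-190,18),(357,48)),((205,-190,18),(25,82)),((44,-190,30),(236,50)),((24,-190,30),(260,47)),((0,-110,70),(298,105))]
oT=[(pt,X,c2(*u)) for X,u in T];oS=[(ps,X,c4(*u)) for X,u in S]
for o in (oT,oS,oT+oS):
    q,r=fit(o,[.5,-.1,0]);print("drill",q.round(4));
print(r.tolist())
o=[(ps,X,c1(*u)) for X,u in [((24,-95,44),(113,105)),((-24,-95,44),(222,100)),((0,-60,44),(170,182))]]
print("timber scene",fit(o,[.6,.3,0]))
print([at_z(ps,*c1(*u),.044).round(4) for u in [(117,255),(228,247),(113,105),(222,100),(170,182)]])
print("strip",[at_z(ps,*c1(*u),.072).round(4) for u in [(60,265),(722,222)]])
# red cross in top image
im=pt["image"].astype(int);b,g,r=im[...,0],im[...,1],im[...,2]
m=((r-g>60)&(r-b>60));m[:, :246]=0;m[:,268:]=0;m[:190]=0;m[212:]=0
v,u=np.nonzero(m);print("top cross",len(u),u.mean(),v.mean(),at_z(pt,u.mean(),v.mean(),.044).round(4))
im=ps["image"].astype(int);b,g,r=im[...,0],im[...,1],im[...,2]
m=((r-g>60)&(r-b>60));k=np.zeros_like(m);k[308:323,280:297]=1;v,u=np.nonzero(m&k);print("scene cross",len(u),u.mean(),v.mean(),at_z(ps,u.mean(),v.mean(),.044).round(4))
E
```

```text
drill [ 0.5611 -0.1646 -0.0093]
drill [ 0.5647 -0.1649 -0.0119]
drill [ 0.5637 -0.1649 -0.0072]
[[-0.0, -0.9], [0.1, -0.5], [0.3, -0.6], [0.0, -0.8], [-0.1, 0.6], [1.3, -0.0], [0.3, 0.2], [1.3, -0.2], [0.5, -0.7], [-0.3, -0.1], [-0.4, -0.1], [0.2, -0.1], [0.5, 0.3]]
timber scene (array([ 0.63662832,  0.34824062, -0.08186539]), array([[-0.1, -0.1],
       [ 0.2, -0.1],
       [-0. ,  0.2]]))
[array([0.6574, 0.3159, 0.044 ]), array([0.6101, 0.3187, 0.044 ]), array([0.6524, 0.2518, 0.044 ]), array([0.6054, 0.2558, 0.044 ]), array([0.6316, 0.288 , 0.044 ])]
strip [array([0.6792, 0.3204, 0.072 ]), array([0.4038, 0.3386, 0.072 ])]
top cross 43 255.32558139534885 201.46511627906978 [0.6305 0.2886 0.044 ]
scene cross 51 287.6862745098039 315.27450980392155 [0.6323 0.2888 0.044 ]
```

View pics/c3.png

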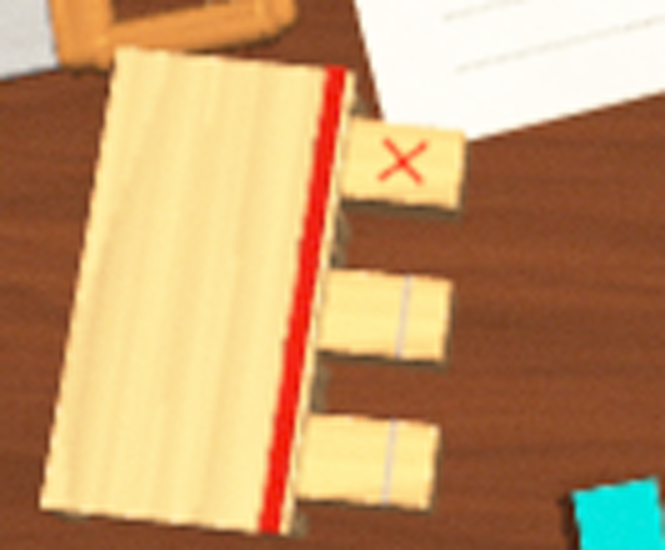

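```bash
cat > go.py <<'E'
import sys
from h import *
def plan(x,y,z,yaw):  # yaw = world angle of tool y (mod pi)
    s=arm.sense();Rm=R.from_rotvec(s["tcp_rot"]).as_matrix();p=np.array(s["tcp_pos"])
    tx=np.array([np.sin(yaw),-np.cos(yaw),0]) # x = y cross z(down)
    ty=np.array([np.cos(yaw),np.sin(yaw),0]);T=np.c_[np.cross(ty,[0,0,-1]),ty,[0,0,-1]]
    rv=R.from_matrix(Rm.T@T).as_rotvec()
    if abs(rv[2])>1.6: T[:,:2]*=-1; rv=R.from_matrix(Rm.T@T).as_rotvec()
    d=np.array([x,y,z])-p
    print("pos",p.round(4),"turn",rv.round(3),"travel after turn mm",(T.T@d*1000).round(1),"before",(Rm.T@d*1000).round(1),"F",s["ft_force"].round(1),"w",round(s["grip_width"],4),"t",s["time"],"q",s["joint_positions"].round(2))
if __name__=="__main__": plan(*map(float,sys.argv[1:5]))
E
python3 go.py .631 .2835 .12 -0.07
```

```text
pos [0.2242 0.5023 0.2055] turn [ 0.    -0.     1.221] travel after turn mm [-189.8  421.1   85.5] before [-460.7  -34.    85.5] F [ 1.2 -0.5 -0.5] w 0.0942 t 1.2 q [ 1.05  0.09  1.37  0.    1.68 -0.1 ]
```

Call:
{"fn": "arm_command", "kwargs": {
  "steps": [
    {"turn":[0,0,0.174]},
    {"turn":[0,0,0.174]},
    {"turn":[0,0,0.174]},
    {"turn":[0,0,0.174]},
    {"turn":[0,0,0.174]},
    {"turn":[0,0,0.174]},
    {"turn":[0,0,0.177]},
    {"travel":[-19,42,4]},
    {"travel":[-19,42,4]},
    {"travel":[-19,42,4]},
    {"travel":[-19,42,4]},
    {"travel":[-19,42,4]},
    {"travel":[-19,42,4]},
    {"travel":[-19,42,4]},
    {"travel":[-19,42,4]},
    {"travel":[-19,42,4]},
    {"travel":[-19,42,4]},
    {"travel":[0,0,0]},
    {"travel":[0,0,0]}
  ],
  "fingers": -0.44,
  "grip_force": 40
}}

```text
invalid input at $.steps[0]: expected keys travel, turn
```

```bash
python3 go.py .631 .2835 .018 -0.07
```

```text
pos [0.2242 0.5023 0.2055] turn [ 0.    -0.     1.221] travel after turn mm [-189.8  421.1  187.5] before [-460.7  -34.   187.5] F [ 1.2 -0.5 -0.5] w 0.0942 t 1.2 q [ 1.05  0.09  1.37  0.    1.68 -0.1 ]
```

Call:
{"fn": "arm_command", "kwargs": {
  "steps": [
    {"travel":[0,0,0],"turn":[0,0,0.174]},
    {"travel":[0,0,0],"turn":[0,0,0.174]},
    {"travel":[0,0,0],"turn":[0,0,0.174]},
    {"travel":[0,0,0],"turn":[0,0,0.174]},
    {"travel":[0,0,0],"turn":[0,0,0.174]},
    {"travel":[0,0,0],"turn":[0,0,0.174]},
    {"travel":[0,0,0],"turn":[0,0,0.177]},
    {"travel":[-19,42,4],"turn":[0,0,0]},
    {"travel":[-19,42,4],"turn":[0,0,0]},
    {"travel":[-19,42,4],"turn":[0,0,0]},
    {"travel":[-19,42,4],"turn":[0,0,0]},
    {"travel":[-19,42,4],"turn":[0,0,0]},
    {"travel":[-19,42,4],"turn":[0,0,0]},
    {"travel":[-19,42,4],"turn":[0,0,0]},
    {"travel":[-19,42,4],"turn":[0,0,0]},
    {"travel":[-19,42,4],"turn":[0,0,0]},
    {"travel":[-19,42,4],"turn":[0,0,0]},
    {"travel":[0,0,0],"turn":[0,0,0]},
    {"travel":[0,0,0],"turn":[0,0,0]}
  ],
  "fingers": -0.44,
  "grip_force": 40
}}

```text
time: 3.58
tcp_pos: [0.6294, 0.2837, 0.1653]
tcp_rot: [-2.297, -2.142, 0.001]
ft_force: [0.6, -0.2, 0.2]
grip_width: 0.0679
gripper_force: 0.0
```

```bash
python3 go.py .631 .2835 .018 -0.07
```

```text
pos [0.6294 0.2837 0.1653] turn [-0.001 -0.     0.   ] travel after turn mm [-1.000e-01  1.600e+00  1.473e+02] before [-1.000e-01  1.800e+00  1.473e+02] F [ 0.6 -0.2  0.2] w 0.0679 t 3.575 q [0.34 0.41 1.05 0.   1.68 0.41]
```

Down, then close.

Call:
{"fn": "arm_command", "kwargs": {
  "steps": [
    {"travel":[0,1,30],"turn":[0,0,0]},
    {"travel":[0,1,30],"turn":[0,0,0]},
    {"travel":[0,0,30],"turn":[0,0,0]},
    {"travel":[0,0,25],"turn":[0,0,0]},
    {"travel":[0,0,18],"turn":[0,0,0]},
    {"travel":[0,0,14],"turn":[0,0,0]},
    {"travel":[0,0,0],"turn":[0,0,0]}
  ]
}}

```text
time: 4.45
tcp_pos: [0.6309, 0.2834, 0.0175]
tcp_rot: [-2.297, -2.142, 0.003]
ft_force: [0.9, 0.2, 1.0]
grip_width: 0.0682
gripper_force: 0.0
```

Call:
{"fn": "arm_command", "kwargs": {
  "steps": [
    {"travel":[0,0,0],"turn":[0,0,0]},
    {"travel":[0,0,0],"turn":[0,0,0]},
    {"travel":[0,0,0],"turn":[0,0,0]},
    {"travel":[0,0,0],"turn":[0,0,0]},
    {"travel":[0,0,0],"turn":[0,0,0]},
    {"travel":[0,0,0],"turn":[0,0,0]}
  ],
  "fingers": 1,
  "grip_force": 40
}}

```text
time: 5.2
tcp_pos: [0.6322, 0.2834, 0.0198]
tcp_rot: [2.298, 2.142, 0.002]
ft_force: [-2.1, -0.8, 5.7]
grip_width: 0.0478
gripper_force: 39.9
```

Call:
{"fn": "arm_command", "kwargs": {
  "steps": [
    {"travel":[-4,0,0],"turn":[0,0,0]},
    {"travel":[-8,0,0],"turn":[0,0,0]},
    {"travel":[-12,0,0],"turn":[0,0,0]},
    {"travel":[-12,0,0],"turn":[0,0,0]},
    {"travel":[-12,0,0],"turn":[0,0,0]},
    {"travel":[-12,0,0],"turn":[0,0,0]},
    {"travel":[0,0,0],"turn":[0,0,0]}
  ]
}}

```text
time: 6.08
tcp_pos: [0.6287, 0.2225, 0.0199]
tcp_rot: [2.298, 2.14, 0.004]
ft_force: [0.4, 0.4, 6.3]
grip_width: 0.0477
gripper_force: 39.8
```

Call:
{"fn": "arm_command", "kwargs": {
  "steps": [
    {"travel":[-10,0,0],"turn":[0,0,0]},
    {"travel":[-15,0,0],"turn":[0,0,0]},
    {"travel":[-15,0,0],"turn":[0,0,0]},
    {"travel":[-15,0,0],"turn":[0,0,0]},
    {"travel":[-15,0,0],"turn":[0,0,0]},
    {"travel":[-15,0,0],"turn":[0,0,0]},
    {"travel":[-10,0,0],"turn":[0,0,0]},
    {"travel":[0,0,0],"turn":[0,0,0]}
  ]
}}

```text
time: 7.08
tcp_pos: [0.622, 0.1279, 0.0198]
tcp_rot: [2.298, 2.14, 0.004]
ft_force: [0.3, 2.0, 6.2]
grip_width: 0.0479
gripper_force: 39.8
```

Call:
{"fn": "arm_command", "kwargs": {
  "steps": [
    {"travel":[0,0,-10],"turn":[0,0,0]},
    {"travel":[0,0,-20],"turn":[0,0,0]},
    {"travel":[0,0,-20],"turn":[0,0,0]},
    {"travel":[0,0,-10],"turn":[0,0,0]},
    {"travel":[0,0,0],"turn":[0,0,0]}
  ]
}}

```text
time: 7.7
tcp_pos: [0.6219, 0.1287, 0.0803]
tcp_rot: [2.296, 2.141, 0.004]
ft_force: [-1.3, -0.6, -2.9]
grip_width: 0.0474
gripper_force: 39.9
```

```bash
python3 - <<'E'
from h import *
from go import plan
p=arm.grab_frame("scene");q=arm.grab_frame("top")
cv2.imwrite("pics/l.png",np.hstack([cv2.resize(p["image"][150:350,230:430],None,fx=2,fy=2),cv2.resize(q["image"][150:350,190:390],None,fx=2,fy=2)]))
plan(.6,.1,.08,-0.0093)
E
```

```text
pos [0.6207 0.1286 0.0781] turn [-0.001  0.    -0.061] travel after turn mm [-28.8 -20.4  -1.9] before [-29.9 -18.6  -1.9] F [-0.2 -0.4 -2.5] w 0.0478 t 7.8 q [ 0.11  0.33  1.34 -0.    1.47  0.18]
```

View pics/l.png

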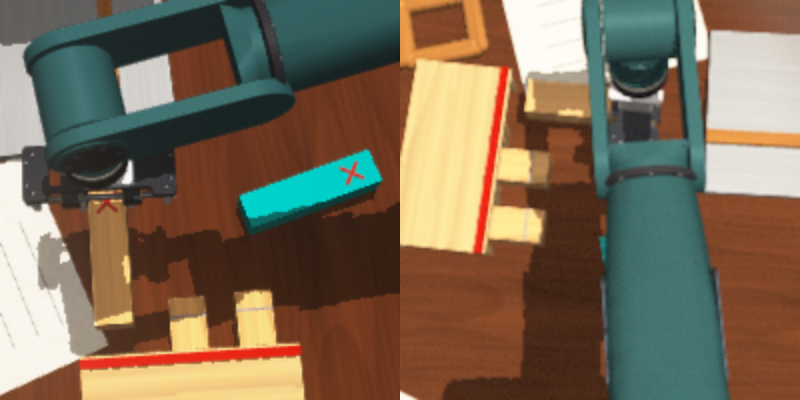

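It shows the timber level, fully out of the rack, cross under the fingers (left panel 105,205); neighbours unmoved. Now carry it over the plate.

Call:
{"fn": "arm_command", "kwargs": {
  "steps": [
    {"travel":[0,0,0],"turn":[0,0,-0.061]},
    {"travel":[-15,-4,0],"turn":[0,0,0]},
    {"travel":[-25,-6,0],"turn":[0,0,0]},
    {"travel":[-30,-8,0],"turn":[0,0,0]},
    {"travel":[-30,-8,0],"turn":[0,0,0]},
    {"travel":[-30,-8,0],"turn":[0,0,0]},
    {"travel":[-30,-8,0],"turn":[0,0,0]},
    {"travel":[-30,-8,0],"turn":[0,0,0]},
    {"travel":[-30,-8,0],"turn":[0,0,0]},
    {"travel":[-30,-6,0],"turn":[0,0,0]},
    {"travel":[-15,-4,0],"turn":[0,0,0]},
    {"travel":[0,0,0],"turn":[0,0,0]},
    {"travel":[0,0,0],"turn":[0,0,0]}
  ]
}}

```text
time: 9.43
tcp_pos: [0.5507, -0.135, 0.0783]
tcp_rot: [-2.231, -2.211, -0.001]
ft_force: [-0.0, 0.5, -2.3]
grip_width: 0.0473
gripper_force: 39.9
```

```bash
python3 - <<'E'
from go import plan
plan(.5547,-.142,.036,-0.0093)
E
```

```text
pos [ 0.5507 -0.135   0.0783] turn [-0.    -0.001  0.001] travel after turn mm [-7.   4.1 42.3] before [-7.   4.1 42.3] F [-0.   0.5 -2.3] w 0.0473 t 9.425 q [-0.34  0.18  1.52  0.    1.44 -0.33]
```

Call:
{"fn": "arm_command", "kwargs": {
  "steps": [
    {"travel":[-6,2,10],"turn":[0,0,0]},
    {"travel":[0,0,12],"turn":[0,0,0]},
    {"travel":[0,0,8],"turn":[0,0,0]},
    {"travel":[0,0,5],"turn":[0,0,0]},
    {"travel":[0,0,3],"turn":[0,0,0]},
    {"travel":[0,0,1],"turn":[0,0,0]},
    {"travel":[0,0,1],"turn":[0,0,0]},
    {"travel":[0,0,0],"turn":[0,0,0]}
  ]
}}

```text
time: 10.42
tcp_pos: [0.5527, -0.1419, 0.0387]
tcp_rot: [2.231, 2.211, 0.0]
ft_force: [0.3, -0.8, -0.7]
grip_width: 0.0479
gripper_force: 39.9
```

Call:
{"fn": "arm_command", "kwargs": {
  "steps": [
    {"travel":[0,0,1],"turn":[0,0,0]},
    {"travel":[0,0,0.5],"turn":[0,0,0]},
    {"travel":[0,0,0],"turn":[0,0,0]}
  ]
}}

```text
time: 10.8
tcp_pos: [0.5529, -0.142, 0.0378]
tcp_rot: [2.231, 2.211, 0.001]
ft_force: [-0.7, -0.0, 2.4]
grip_width: 0.0478
gripper_force: 39.9
```

Call:
{"fn": "arm_command", "kwargs": {
  "steps": [
    {"travel":[0,0,0],"turn":[0,0,0]},
    {"travel":[0,0,0],"turn":[0,0,0]},
    {"travel":[0,0,0],"turn":[0,0,0]},
    {"travel":[0,0,0],"turn":[0,0,0]},
    {"travel":[0,0,-20],"turn":[0,0,0]},
    {"travel":[0,0,-30],"turn":[0,0,0]},
    {"travel":[10,0,-20],"turn":[0,0,0]},
    {"travel":[35,0,0],"turn":[0,0,0]},
    {"travel":[40,0,0],"turn":[0,0,0]},
    {"travel":[35,0,0],"turn":[0,0,0]},
    {"travel":[0,0,0],"turn":[0,0,0]},
    {"travel":[0,0,0],"turn":[0,0,0]}
  ],
  "fingers": -0.36
}}

```text
time: 12.3
tcp_pos: [0.5537, -0.0224, 0.107]
tcp_rot: [2.231, 2.211, -0.001]
ft_force: [-1.0, -0.2, -0.3]
grip_width: 0.0641
gripper_force: 0.0
```

```bash
python3 - <<'E'
from h import *
from go import plan
p=arm.grab_frame("scene");q=arm.grab_frame("top")
cv2.imwrite("pics/l2.png",np.hstack([cv2.resize(p["image"][80:240,200:360],None,fx=2.5,fy=3.5),cv2.resize(q["image"][140:300,330:490],None,fx=2.5,fy=3.5)]))
plan(.5547,-.142,.036,-0.0093)
for P in (p,q): print([(at_z(P,r["xy"][0]*640,r["xy"][1]*480,.062).round(4),round(r["score"],2)) for r in arm.pinpoint(P,"cross")])
E
```

```text
pos [ 0.5537 -0.0229  0.1069] turn [ 0.     0.    -0.001] travel after turn mm [-119.1    2.1   70.9] before [-119.     2.2   71. ] F [0.5 0.9 0.4] w 0.0635 t 12.4 q [-0.14  0.14  1.51 -0.    1.49 -0.13]
[(array([0.517, 0.622, 0.062]), 0.94), (array([0.2971, 0.1265, 0.062 ]), 0.78)]
[(array([0.2934, 0.1115, 0.062 ]), 0.67), (array([0.5209, 0.6073, 0.062 ]), 0.65), (array([ 0.5574, -0.1359,  0.062 ]), 0.63)]
```

View pics/l2.png

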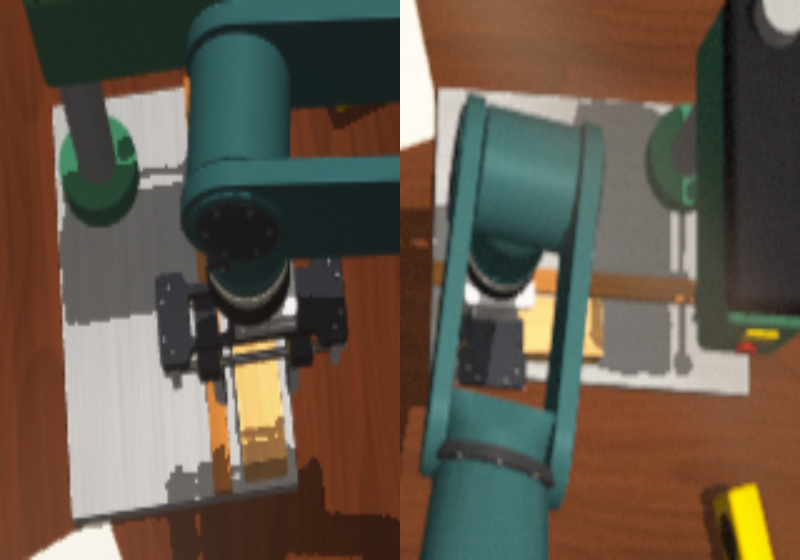

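The left panel shows the timber flat on the plate with a small gap to the fence, fingers over its rear (+y) part. The bit is about 100 mm away. Regrasp there.

Call:
{"fn": "arm_command", "kwargs": {
  "steps": [
    {"travel":[0,0,20],"turn":[0,0,0]},
    {"travel":[0,0,20],"turn":[0,0,0]},
    {"travel":[0,0,15],"turn":[0,0,0]},
    {"travel":[0,0,9],"turn":[0,0,0]},
    {"travel":[0,0,4],"turn":[0,0,0]},
    {"travel":[0,0,0],"turn":[0,0,0]}
  ]
}}

```text
time: 13.25
tcp_pos: [0.5538, -0.0219, 0.0391]
tcp_rot: [2.231, 2.211, 0.0]
ft_force: [0.0, -0.1, 0.3]
grip_width: 0.0637
gripper_force: 0.0
```

Call:
{"fn": "arm_command", "kwargs": {
  "steps": [
    {"travel":[0,0,0],"turn":[0,0,0]},
    {"travel":[0,0,0],"turn":[0,0,0]},
    {"travel":[0,0,0],"turn":[0,0,0]},
    {"travel":[0,0,0],"turn":[0,0,0]},
    {"travel":[0,3,0],"turn":[0,0,0]},
    {"travel":[0,0,0],"turn":[0,0,0]}
  ],
  "fingers": 1,
  "grip_force": 20
}}

```text
time: 14.0
tcp_pos: [0.5562, -0.0219, 0.0396]
tcp_rot: [-2.231, -2.21, 0.001]
ft_force: [-3.9, 0.7, 5.2]
grip_width: 0.0479
gripper_force: 20.0
```

Call:
{"fn": "arm_command", "kwargs": {
  "steps": [
    {"travel":[0,2,0],"turn":[0,0,0]},
    {"travel":[0,0,0],"turn":[0,0,0]}
  ]
}}

```text
time: 14.25
tcp_pos: [0.5581, -0.022, 0.0396]
tcp_rot: [-2.231, -2.21, 0.001]
ft_force: [-4.7, -0.1, 5.8]
grip_width: 0.0479
gripper_force: 20.0
```

Call:
{"fn": "arm_command", "kwargs": {
  "steps": [
    {"travel":[0,2,0],"turn":[0,0,0]},
    {"travel":[0,0,0],"turn":[0,0,0]}
  ]
}}

```text
time: 14.5
tcp_pos: [0.5602, -0.022, 0.0396]
tcp_rot: [-2.231, -2.21, 0.001]
ft_force: [-4.3, -0.0, 5.7]
grip_width: 0.0477
gripper_force: 20.0
```

Call:
{"fn": "arm_command", "kwargs": {
  "steps": [
    {"travel":[0,1.5,0],"turn":[0,0,0]},
    {"travel":[0,0,0],"turn":[0,0,0]}
  ]
}}

```text
time: 14.75
tcp_pos: [0.5615, -0.022, 0.0396]
tcp_rot: [-2.231, -2.21, 0.002]
ft_force: [-4.7, -0.3, 6.6]
grip_width: 0.0478
gripper_force: 20.0
```

Call:
{"fn": "arm_command", "kwargs": {
  "steps": [
    {"travel":[0,1.5,0],"turn":[0,0,0]},
    {"travel":[0,0,0],"turn":[0,0,0]}
  ]
}}

```text
time: 15.0
tcp_pos: [0.5631, -0.0221, 0.0396]
tcp_rot: [-2.231, -2.21, 0.002]
ft_force: [-4.1, -0.7, 4.6]
grip_width: 0.048
gripper_force: 20.0
```

Call:
{"fn": "arm_command", "kwargs": {
  "steps": [
    {"travel":[0,1,0],"turn":[0,0,0]},
    {"travel":[0,0,0],"turn":[0,0,0]}
  ]
}}

```text
time: 15.25
tcp_pos: [0.5639, -0.0221, 0.0396]
tcp_rot: [-2.231, -2.21, 0.002]
ft_force: [-5.0, -0.0, 5.4]
grip_width: 0.0478
gripper_force: 20.0
```

Call:
{"fn": "arm_command", "kwargs": {
  "steps": [
    {"travel":[0,1,0],"turn":[0,0,0]},
    {"travel":[0,0,0],"turn":[0,0,0]}
  ]
}}

```text
time: 15.5
tcp_pos: [0.565, -0.0221, 0.0396]
tcp_rot: [-2.231, -2.21, 0.002]
ft_force: [-4.4, 0.9, 6.2]
grip_width: 0.0478
gripper_force: 20.0
```

Call:
{"fn": "arm_command", "kwargs": {
  "steps": [
    {"travel":[0,1,0],"turn":[0,0,0]},
    {"travel":[0,0,0],"turn":[0,0,0]}
  ]
}}

```text
time: 15.75
tcp_pos: [0.5651, -0.0221, 0.0397]
tcp_rot: [-2.23, -2.209, 0.004]
ft_force: [-7.3, 0.8, 7.4]
grip_width: 0.0481
gripper_force: 20.0
```

Contact with the fence (Fx jump). Slide along it toward the bit.

Call:
{"fn": "arm_command", "kwargs": {
  "steps": [
    {"travel":[-5,0,0],"turn":[0,0,0]},
    {"travel":[-8,0,0],"turn":[0,0,0]},
    {"travel":[-8,0,0],"turn":[0,0,0]},
    {"travel":[-8,0,0],"turn":[0,0,0]},
    {"travel":[-8,0,0],"turn":[0,0,0]},
    {"travel":[-8,0,0],"turn":[0,0,0]},
    {"travel":[-5,0,0],"turn":[0,0,0]},
    {"travel":[0,0,0],"turn":[0,0,0]}
  ]
}}

```text
time: 16.75
tcp_pos: [0.5651, -0.0683, 0.0396]
tcp_rot: [-2.226, -2.207, -0.005]
ft_force: [-5.2, 9.4, 7.4]
grip_width: 0.0477
gripper_force: 20.0
```

Call:
{"fn": "arm_command", "kwargs": {
  "steps": [
    {"travel":[-5,0,0],"turn":[0,0,0]},
    {"travel":[-8,0,0],"turn":[0,0,0]},
    {"travel":[-8,0,0],"turn":[0,0,0]},
    {"travel":[-8,0,0],"turn":[0,0,0]},
    {"travel":[-8,0,0],"turn":[0,0,0]},
    {"travel":[-8,0,0],"turn":[0,0,0]},
    {"travel":[-5,0,0],"turn":[0,0,0]},
    {"travel":[0,0,0],"turn":[0,0,0]}
  ]
}}

```text
time: 17.75
tcp_pos: [0.5646, -0.1181, 0.0396]
tcp_rot: [-2.226, -2.207, -0.005]
ft_force: [-6.5, 9.6, 8.0]
grip_width: 0.0476
gripper_force: 20.0
```

```bash
python3 - <<'E'
from h import *
from go import plan
p=arm.grab_frame("scene");q=arm.grab_frame("top")
cv2.imwrite("pics/l3.png",np.hstack([cv2.resize(p["image"][85:205,220:320],None,fx=4,fy=4),cv2.resize(q["image"][165:285,370:470],None,fx=4,fy=4)]))
plan(.5637,-.160,.0396,-0.0093); print(arm.sense()["moment"])
E
```

```text
pos [ 0.5646 -0.1181  0.0396] turn [-0.003 -0.007  0.001] travel after turn mm [-41.9  -0.5  -0. ] before [-41.9  -0.5  -0.3] F [-5.8  9.2  8. ] w 0.0481 t 17.85 q [-0.31  0.24  1.53  0.01  1.37 -0.3 ]
[ 1.53255895  1.08005258 -0.14740639]
```

View pics/l3.png

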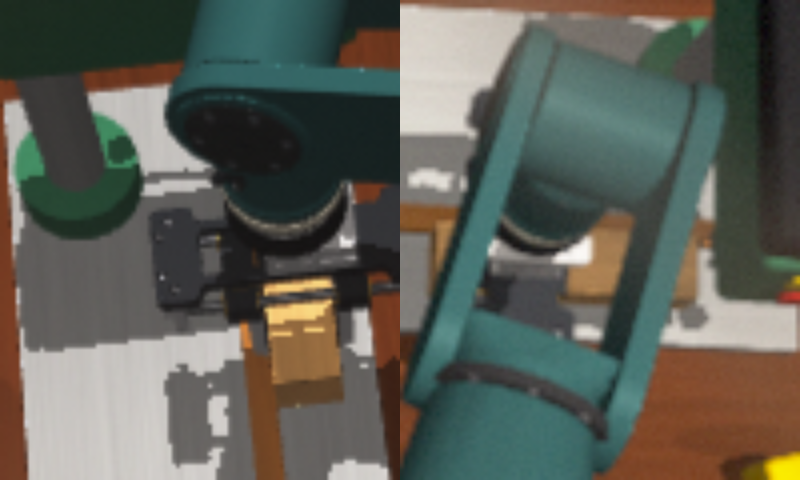

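```bash
python3 - <<'E'
from h import *
p=arm.grab_frame("scene");q=arm.grab_frame("top");s=arm.sense()
t=s["tcp_pos"];a=s["joint_positions"][0];d=np.array([-np.sin(a),np.cos(a),0])
c,r=ray(p,280,117); A=np.c_[d,[0,0,1],-r]; k=np.linalg.solve(A,c-t);print("s,z above tcp",k[:2],"z",t[2]+k[1])
print("right outer",t-d*k[0]+[0,0,k[1]],"proj top L,R",proj(q,[t+d*k[0]+[0,0,k[1]],t-d*k[0]+[0,0,k[1]]]).round(0).tolist())
D=np.array([.5637,-.1649]);f=lambda x,y,z:[D[0]+x+.0093*y,D[1]+y-.0093*x,z]
print("head edges px",proj(q,[f(-.058,-.07,.212),f(-.058,-.07,.353),f(.178,-.07,.212),f(.178,-.07,.353)]).round(0).tolist())
E
```

```text
s,z above tcp [0.06467184 0.37535576] z 0.41495142839238347
right outer [ 0.54496683 -0.17968923  0.41495143] proj top L,R [[392.0, 183.0], [449.0, 203.0]]
head edges px [[448.0, 240.0], [465.0, 228.0], [447.0, 153.0], [464.0, 132.0]]
```

```bash
python3 - <<'E'
from h import *
p=arm.grab_frame("scene")
c=cr=lambda U,V:((U+.5)/4-.5+220,(V+.5)/4-.5+85)
print([at_z(p,*c(*u),.062).round(4) for u in [(275,385),(342,377)]])
im=p["image"].astype(int)
print([(v,im[v,297].tolist()) for v in range(174,188)])
E
```

```text
[array([ 0.5888, -0.0772,  0.062 ]), array([ 0.5421, -0.0771,  0.062 ])]
[(174, [61, 106, 148]), (175, [61, 105, 147]), (176, [63, 105, 147]), (177, [63, 105, 147]), (178, [62, 105, 147]), (179, [60, 101, 143]), (180, [40, 64, 89]), (181, [41, 65, 91]), (182, [42, 65, 91]), (183, [42, 66, 92]), (184, [43, 67, 93]), (185, [47, 69, 94]), (186, [82, 91, 99]), (187, [95, 98, 100])]
```

Call:
{"fn": "arm_command", "kwargs": {
  "steps": [
    {"travel":[-4,0,-1],"turn":[0,0,0]},
    {"travel":[-6,0,0],"turn":[0,0,0]},
    {"travel":[-6,0,0],"turn":[0,0,0]},
    {"travel":[-6,0,0],"turn":[0,0,0]},
    {"travel":[-4,0,0],"turn":[0,0,0]},
    {"travel":[-2,0,0],"turn":[0,0,0]},
    {"travel":[0,0,0],"turn":[0,0,0]}
  ],
  "grip_force": 30
}}

```text
time: 18.88
tcp_pos: [0.5643, -0.1471, 0.0396]
tcp_rot: [-2.227, -2.207, -0.003]
ft_force: [-4.5, 6.6, 5.0]
grip_width: 0.048
gripper_force: 30.0
```

Call:
{"fn": "arm_command", "kwargs": {
  "steps": [
    {"travel":[-4,0,0],"turn":[0,0,0]},
    {"travel":[-4,0,0],"turn":[0,0,0]},
    {"travel":[-3,0,0],"turn":[0,0,0]},
    {"travel":[-2,0,0],"turn":[0,0,0]},
    {"travel":[0,0,0],"turn":[0,0,0]}
  ]
}}

```text
time: 19.5
tcp_pos: [0.5642, -0.16, 0.0396]
tcp_rot: [-2.227, -2.207, -0.003]
ft_force: [-4.6, 6.3, 3.7]
grip_width: 0.0475
gripper_force: 30.0
```

```bash
python3 - <<'E'
from h import *
p=arm.grab_frame("scene")
im=p["image"].astype(int)
cv2.imwrite("pics/l4.png",cv2.resize(p["image"][100:200,240:340],None,fx=6,fy=6,interpolation=cv2.INTER_CUBIC))
for x in (292,295,298):
    g=im[140:185,x].sum(1);v=140+np.argmin(np.diff(g));print(x,v,[im[k,x].sum() for k in range(v-3,v+5)],at_z(p,x,v+.5,.062).round(4))
print(arm.sense()["tcp_pos"])
E
```

```text
292 142 [np.int64(75), np.int64(112), np.int64(304), np.int64(298), np.int64(203), np.int64(167), np.int64(141), np.int64(177)] [ 0.5655 -0.1941  0.062 ]
295 144 [np.int64(325), np.int64(311), np.int64(200), np.int64(260), np.int64(147), np.int64(216), np.int64(323), np.int64(327)] [ 0.5578 -0.1867  0.062 ]
298 142 [np.int64(86), np.int64(200), np.int64(320), np.int64(309), np.int64(157), np.int64(229), np.int64(160), np.int64(319)] [ 0.5486 -0.1919  0.062 ]
[ 0.56417367 -0.15998113  0.03963022]
```

View pics/l4.png

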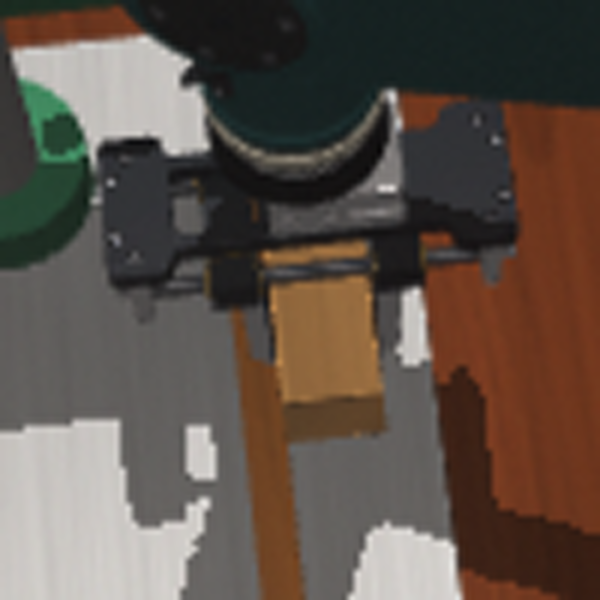

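The crop shows the timber against the fence, with its back top edge at crop (333,399). Release, retreat and measure.

Call:
{"fn": "arm_command", "kwargs": {
  "steps": [
    {"travel":[0,0,0],"turn":[0,0,0]},
    {"travel":[0,0,0],"turn":[0,0,0]},
    {"travel":[0,0,0],"turn":[0,0,0]},
    {"travel":[0,0,0],"turn":[0,0,0]},
    {"travel":[0,0,-15],"turn":[0,0,0]},
    {"travel":[0,0,-25],"turn":[0,0,0]},
    {"travel":[0,0,-30],"turn":[0,0,0]},
    {"travel":[40,0,0],"turn":[0,0,0]},
    {"travel":[50,0,0],"turn":[0,0,0]},
    {"travel":[50,-30,0],"turn":[0,0,0]},
    {"travel":[50,-50,0],"turn":[0,0,0]},
    {"travel":[50,-50,0],"turn":[0,0,0]},
    {"travel":[50,-50,0],"turn":[0,0,0]},
    {"travel":[0,0,0],"turn":[0,0,0]}
  ],
  "fingers": -0.36
}}

```text
time: 21.3
tcp_pos: [0.4034, 0.1134, 0.1113]
tcp_rot: [2.225, 2.217, 0.003]
ft_force: [-0.3, 0.1, -0.1]
grip_width: 0.0637
gripper_force: 0.0
```

```bash
cat > meas.py <<'E'
from fit import *
import sys
for p,n in ((ps,"s"),(pt,"t")):
    for k in ("cross","bit_tip","marked_timber"):
        print(n,k,[((np.array(r["xy"])*[640,480]).round(1).tolist(),round(r["score"],2)) for r in arm.pinpoint(p,k)[:4]])
im=ps["image"].astype(int);b,g,r=im[...,0],im[...,1],im[...,2]
m=(r>1.9*g)&(r-g>45)&(r-b>45);k=np.zeros_like(m);k[100:150,280:310]=1;k[:,:]&=True
v,u=np.nonzero(m&k.astype(bool));print("red",list(zip(u.tolist(),v.tolist()))[:60])
for x in (290,293,296,299):
    gg=im[150:185,x].sum(1);d=np.diff(gg);i=np.argmin(d);w=np.clip(-d[i-1:i+2],0,None);e=150+i+.5+(w*[-1,0,1]).sum()/w.sum()
    print(x,round(e,2),at_z(ps,x,e,.062).round(4))
print("tip ray z.07",at_z(ps,289.1,115.9,.07).round(4))
for row in (130,140,150,160):
    print(row,[int(x) for x in im[row,272:310].sum(1)])
E
python3 meas.py
```

```text
s cross [([289.1, 117.9], 0.95), ([405.3, 234.8], 0.91), ([350.1, 449.3], 0.55)]
s bit_tip [([289.0, 111.9], 0.42)]
s marked_timber [([381.0, 249.1], 0.87), ([374.7, 439.0], 0.67), ([295.5, 144.0], 0.66), ([260.5, 88.9], 0.47)]
t cross [([306.8, 319.8], 0.93), ([141.7, 235.8], 0.88), ([446.5, 228.8], 0.59)]
t bit_tip []
t marked_timber [([422.1, 234.9], 0.96), ([139.4, 255.9], 0.79), ([304.9, 298.8], 0.57)]
red [(295, 100), (296, 100), (297, 100), (298, 100), (299, 100), (300, 100), (301, 100), (302, 100), (303, 100), (304, 100), (305, 100), (306, 100), (307, 100), (308, 100), (309, 100), (305, 101), (306, 101), (307, 101), (308, 101), (309, 101), (280, 102), (306, 102), (307, 102), (308, 102), (309, 102), (306, 103), (307, 103), (308, 103), (309, 103), (306, 104), (307, 104), (308, 104), (309, 104), (306, 105), (307, 105), (308, 105), (309, 105), (306, 106), (307, 106), (308, 106), (309, 106), (306, 107), (307, 107), (308, 107), (309, 107), (306, 108), (307, 108), (308, 108), (309, 108), (306, 109), (307, 109), (308, 109), (309, 109), (307, 110), (308, 110), (309, 110), (307, 111), 
[... 300 characters left out ...]
 321, 318, 316, 313, 315, 330, 330, 323, 323, 324, 320, 308, 297, 285, 286, 285, 286, 555, 591, 585, 591, 221, 206]
140 [277, 286, 283, 277, 273, 228, 220, 216, 206, 203, 208, 207, 321, 307, 306, 313, 317, 316, 318, 315, 314, 326, 333, 329, 326, 325, 327, 317, 371, 298, 290, 285, 285, 282, 287, 573, 610, 282]
150 [286, 282, 288, 284, 281, 277, 231, 218, 215, 207, 201, 213, 215, 352, 323, 308, 312, 314, 316, 317, 318, 314, 322, 329, 329, 331, 328, 330, 328, 338, 291, 291, 290, 285, 282, 568, 591, 591]
160 [292, 298, 290, 289, 288, 288, 289, 250, 217, 217, 207, 204, 215, 219, 641, 598, 569, 573, 573, 576, 580, 583, 575, 581, 587, 592, 591, 583, 591, 597, 594, 364, 592, 605, 597, 591, 588, 596]
```

```bash
python3 - <<'E'
from fit import *
for p,(x0,x1,y0,y1) in ((ps,(281,300,110,128)),(pt,(436,456,219,238))):
    im=p["image"].astype(float)[y0:y1,x0:x1];b,g,r=im[...,0],im[...,1],im[...,2]
    ra=r/(g+1);print("\n".join(" ".join(f"{int(10*x):2d}" for x in row) for row in ra))
s0=cv2.imread("pics/scene0.png")[104:122,281:300].sum(2);print(s0)
for yaw,x,y in ((-.0072,.5637,-.1649),(-.0119,.5647,-.1649)):
    c,s=np.cos(yaw),np.sin(yaw);B=lambda z:[x+s*.11,y-c*.11,z]
    print("bit xy",B(0)[:2],"px tip, under",proj(ps,[B(.07),B(.062)]).round(1).tolist(),"top under",proj(pt,B(.062)).round(1))
E
```

```text
12 12 12 11 11 11 13 11 10 12 11 11 12 12 12 12 10 10 10
12 12 12 11 11 11 13 11 10 12 11 11 12 12 12 12 11 10 10
11 12 12 11 11 11 13 11 10 12 11 12 12 12 12 13 11 10 10
12 12 12 12 12 12 13 11 10 11 13 14 18 14 13 13 11 10 10
14 13 13 14 22 18 14 11 10 11 14 30 30 14 13 13 12 10 10
14 13 13 16 19 34 28 14 10 13 38 25 15 12 12 12 12 10 10
14 13 13 13 11 17 37 37 20 37 40 14 11 11 12 12 12 10 10
14 12 12 12 11 11 14 28 70 86 14 11 11 11 12 13 12 10 10
15 12 12 11 11 12 12 18 35 39 21 12 11 11 13 14 13 10 10
15 12 12 12 13 14 22 43 21 17 30 33 18 14 13 13 13 10 10
16 13 13 13 14 22 42 21 14 13 15 25 41 23 14 13 13 11 10
16 13 13 13 16 37 21 14 14 13 13 13 18 20 14 13 13 11 10
16 13 13 13 16 20 14 13 14 13 13 13 13 14 13 13 14 13 10
16 14 13 13 13 13 13 14 13 14 14 13 14 13 14 13 13 13 10
16 14 14 13 14 13 13 14 13 13 14 13 13 13 13 14 14 14 10
16 14 13 13 13 13 13 14 13 13 14 13 13 13 14 13 13 14 10
16 15 13 13 13 14 14 14 13 13 13 13 13 14 13 13 13 13 10
16 15 14 13 13 13 13 14 13 13 13 13 13 13 13 13 13 13 11
12 12 12 11 12 12 11 11 11 11 10 10 10 10 10 10 10  9 10  9
14 13 13 13 13
[... 2118 characters left out ...]

 [372 392 650 657 651 654 659 650 656 648 646 652 655 648 650 655 669 661
  650]
 [436 648 664 655 654 654 657 653 653 653 646 656 658 649 653 657 669 664
  649]
 [451 651 663 661 653 652 660 653 652 653 643 655 660 648 653 656 668 664
  649]
 [447 641 660 659 654 649 659 654 653 650 644 656 662 649 651 656 664 669
  652]
 [443 541 653 663 655 651 660 656 651 655 646 653 661 652 651 655 665 647
  625]]
bit xy [np.float64(0.5629080068428622), np.float64(-0.27489714881231714)] px tip, under [[289.6, 116.2], [289.8, 117.7]] top under [[446.6 230.8]]
bit xy [np.float64(0.5633910308943629), np.float64(-0.27489221154191096)] px tip, under [[289.4, 116.2], [289.6, 117.7]] top under [[446.6 230.6]]
```

```bash
python3 - <<'E'
from fit import *
im=ps["image"].astype(float).sum(2)
def sub(row,c):  # strongest rising/falling edge near col c
    d=np.abs(np.diff(im[row,int(c)-3:int(c)+4]));i=d.argmax();a=slice(max(i-1,0),i+2);w=d[a]
    return int(c)-3+.5+(np.arange(len(d))[a]*w).sum()/w.sum()
out=[]
for row in range(126,164,2):
    cL=282.5+(row-130)*.1;cF=275.7+(row-130)*.113
    out.append((row,sub(row,cL),sub(row,cF)))
o=np.array(out)
L=np.array([at_z(ps,c,r,.062) for r,c,_ in o]);F=np.array([at_z(ps,c,r,.030) for r,_,c in o])
for n,A in (("timber edge",L),("fence +x edge",F)):
    k=np.polyfit(A[:,1],A[:,0],1);print(n,"dx/dy",k[0].round(4),"x at y=-.275:",np.polyval(k,-.275).round(4),"x at -.13",np.polyval(k,-.13).round(4),"sd",np.std(A[:,0]-np.polyval(k,A[:,1])).round(4))
print("cross",at_z(ps,289.5,117.4,.062),at_z(pt,446.3,231.3,.062))
E
```

```text
timber edge dx/dy -0.0042 x at y=-.275: 0.5893 x at -.13 0.5887 sd 0.0009
fence +x edge dx/dy -0.028 x at y=-.275: 0.6116 x at -.13 0.6075 sd 0.0022
cross [ 0.56356817 -0.27598494  0.062     ] [ 0.56140258 -0.27386726  0.062     ]
```

```bash
python3 - <<'E'
from fit import *
im=pt["image"].astype(float).sum(2); 
for c in (408,420,432,442): print(c,[(r,int(im[r,c])) for r in range(212,250)])
s=ps["image"].astype(float).sum(2)
def e(line,guess,h=3):
    a=int(round(guess))-h; d=np.abs(np.diff(line[a:a+2*h+1])); i=d.argmax(); 
    return a+i+ .5, d.max()
T=np.array([.5637,-.1649,-.0093])
c_,s_=np.cos(T[2]),np.sin(T[2])
W=lambda x,y,z:[T[0]+c_*x-s_*y,T[1]+s_*x+c_*y,z]
# scene: predicted flush edges and actual
for X,z,n in ((.024,.062,"T+x"),(-.024,.062,"T-x"),(.044,.030,"F+x")):
    res=[]
    for y in np.linspace(-.09,.035,40):
        q=proj(ps,W(X,y,z))[0]; r=int(round(q[1])); q2=proj(ps,W(X,y+.001,z))[0]
        g=q[0]+(r-q[1])*(q2[0]-q[0])/(q2[1]-q[1]); k,m=e(s[r],g); 
        if m>40: res.append((y,k-g))
    a=np.array(res);k=np.polyfit(a[:,0],a[:,1],1);print("scene",n,len(a),"px off: mid",np.median(a[:,1]).round(2),"slope px/100mm",(k[0]*.1).round(2))
E
```

```text
408 [(212, 373), (213, 367), (214, 362), (215, 353), (216, 358), (217, 326), (218, 280), (219, 276), (220, 268), (221, 306), (222, 367), (223, 377), (224, 362), (225, 369), (226, 379), (227, 380), (228, 381), (229, 366), (230, 369), (231, 385), (232, 388), (233, 381), (234, 379), (235, 384), (236, 384), (237, 307), (238, 239), (239, 232), (240, 275), (241, 338), (242, 364), (243, 363), (244, 528), (245, 643), (246, 649), (247, 645), (248, 650), (249, 487)]
420 [(212, 358), (213, 366), (214, 356), (215, 350), (216, 362), (217, 347), (218, 325), (219, 286), (220, 292), (221, 288), (222, 340), (223, 382), (224, 365), (225, 370), (226, 382), (227, 380), (228, 374), (229, 374), (230, 376), (231, 381), (232, 396), (233, 387), (234, 380), (235, 382), (236, 381), (237, 384), (238, 311), (239, 227), (240, 234), (241, 314), (242, 354), (243, 350), (244, 357), (245, 345), (246, 346), (247, 536), (248, 641), (249, 557)]
432 [(212, 350), (213, 370), (214, 354), (215, 359), (216, 351), (217, 361), (218, 338), (219, 319), (220, 304), (221, 304), (222, 296), (223, 332), (224, 366), (225, 369), (226,
[... 196 characters left out ...]
), (243, 356), (244, 342), (245, 357), (246, 347), (247, 526), (248, 636), (249, 645)]
442 [(212, 350), (213, 349), (214, 350), (215, 350), (216, 348), (217, 348), (218, 350), (219, 322), (220, 295), (221, 296), (222, 294), (223, 314), (224, 343), (225, 360), (226, 348), (227, 323), (228, 337), (229, 360), (230, 369), (231, 367), (232, 381), (233, 377), (234, 359), (235, 341), (236, 363), (237, 365), (238, 357), (239, 297), (240, 257), (241, 265), (242, 300), (243, 341), (244, 346), (245, 348), (246, 355), (247, 513), (248, 629), (249, 629)]
scene T+x 40 px off: mid -0.46 slope px/100mm 0.5
scene T-x 29 px off: mid -0.51 slope px/100mm 0.48
scene F+x 26 px off: mid -0.57 slope px/100mm -0.15
```

```bash
python3 - <<'E'
from fit import *
def run(p,ax,T,edges):
    im=cv2.GaussianBlur(p["image"],(0,0),.7).astype(float).sum(2)
    c_,s_=np.cos(T[2]),np.sin(T[2]);W=lambda x,y,z:[T[0]+c_*x-s_*y,T[1]+s_*x+c_*y,z]
    for X,z,n,y0,y1 in edges:
        res=[]
        for y in np.linspace(y0,y1,60):
            q,qx=proj(p,[W(X,y,z),W(X+.01,y,z)]);d=(qx-q)/10 # px per mm across
            t=np.arange(-8,8.01,.25);P=(q+np.outer(t,d)).astype(np.float32)
            v=cv2.remap(im.astype(np.float32),P[None,:,0],P[None,:,1],cv2.INTER_LINEAR)[0]
            g=np.abs(np.gradient(v));i=g.argmax();sl=slice(max(i-6,0),i+7);
            if g[i]>3: res.append((y,(t[sl]*g[sl]).sum()/g[sl].sum()))
        a=np.array(res);m=np.median(a[:,1]);a=a[np.abs(a[:,1]-m)<3]
        k=np.polyfit(a[:,0],a[:,1],1);print(n,len(a),"off mm mid",m.round(2),"slope mm/100mm",(k[0]*.1).round(2),"sd",np.std(a[:,1]-np.polyval(k,a[:,0])).round(2))
T=[.5637,-.1649,-.0093]
E=[(.024,.062,"T+x",-.085,.04),(-.024,.062,"T-x",-.085,.04),(.044,.030,"F+x",-.085,.04),(.044,.030,"F+x far",.06,.185),(-.05,.018,"plate -x",-.08,.18)]
print("top");run(pt,0,T,E);print("scene");run(ps,0,T,E)
E
```

```text
top
T+x 39 off mm mid -1.32 slope mm/100mm -0.12 sd 0.94
T-x 57 off mm mid -2.83 slope mm/100mm -0.24 sd 0.8
F+x 17 off mm mid -2.64 slope mm/100mm 2.14 sd 0.89
F+x far 60 off mm mid -2.45 slope mm/100mm 0.24 sd 0.95
plate -x 60 off mm mid -2.71 slope mm/100mm 0.27 sd 0.9
scene
T+x 56 off mm mid 1.29 slope mm/100mm -0.31 sd 0.47
T-x 26 off mm mid -7.16 slope mm/100mm -0.74 sd 0.46
F+x 22 off mm mid 1.86 slope mm/100mm 1.85 sd 0.52
F+x far 60 off mm mid 2.34 slope mm/100mm -0.83 sd 0.76
plate -x 60 off mm mid 2.29 slope mm/100mm -0.01 sd 0.47
```

```bash
python3 -c "
from rig import arm
print(arm.close_job())"
```

```text
the job is handed in; nothing more can be done
None
```

The marked timber lies on the drill's table, flush against the fence to within about 1 mm, and the middle of its cross is under the bit tip to within about 1 mm by camera. The bit, the other timbers and the tape measure were not touched as far as I could tell, and the job is handed in with the arm clear, at about 22 s of the 61 s allowed.

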